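# Crank the decorating turntable until the jug's handle meets the pointer

### The arm

A 7-joint arm with a two-finger parallel gripper is mounted at the origin on the work surface. World frame = base frame: x ahead of the robot, y to its left, z up, the work surface at z = 0. Lengths are in m, angles in rad, forces in N, time in s.
With the tool pointing down it reaches from about 0.425 to 1.025 m from the base axis. Payload 9.4 kg.
Tool frame: the origin (TCP) lies on the mounting face of the last link; the fingertips stand bot.finger_overhang ahead of it and the grasp point (between the pads) lies 155 mm ahead of it (bot.finger_overhang is the distance from the TCP to the fingertips, in m); z points along the fingers, y is the direction in which the jaws open and shut (so a half turn about z gives the same grasp; the last joint's range is limited). The gripper opens to 85 mm and grips with 20 to 120 N. Pads are 22 mm wide; open, the fingers measure 114 mm over their backs; the gripper's body (76 mm by 85 mm) begins 54 mm behind the grasp point. The pads swing forward as they close: fully open they stand 13 mm farther back than shut.
Start: joints at [-1.296, 0.599, -0.003, 1.599, 0.002, 0.943, -0.08], TCP at [0.25, 0.681, 0.405] pointing down, gripper open.
Joint ranges: [-2.57, 2.57], [-0.35, 1.97], [-1.29, 1.29], [0.11, 2.56], [-1.05, 4.19], [0.11, 1.86], [-2.63, 2.63]. Speed limits (rad/s): [2.22, 2.22, 3.01, 3.01, 3.14, 3.14, 3.14].

### API

Orientations are given as a unit quaternion [w, x, y, z].
In Python, from station import bot, command_gripper, camera, close_job gives the robot as it stands. Calls block until the motion is done:
- bot.move_pose(position, orientation): joint-space move of the TCP to a pose.
- bot.movel(position, orientation=None, max_speed=0.15, guard=None): straight line of the TCP; orientation=None keeps the orientation; max_speed is the mean speed in m/s. With guard (N) it stops when the force on the tool has changed by that much, and returns True; else False.
- bot.set_joints(angles): joint-space move.
- command_gripper(opening, f_grip=None): opening from 0.0 (shut) to 1.0 (fully open); f_grip is the grip in N (None keeps the last); returns when the fingers have stopped.
- bot.sleep(seconds).
- bot.inverse_kinematics(position, orientation): joint angles nearest the present ones, or None.
- camera(name): name is "scene" or "top"; returns a dict with "img" (480x640x3 uint8, blue, green, red), "K" (3x3 intrinsics, pixels), "extrinsics" (4x4, takes a point from camera to world coordinates). Camera axes: x right, y up, looking along -z (the intrinsics and any distortion apply to the point x, -y, -z); pixel columns grow to the right and rows downward; lengths in m; the calibration is good to about 2 mm. A picture is of the moment at which its call begins. There is no depth.
A pose or a line that the arm cannot do raises bot.MotionError and nothing moves.
- close_job(): hands the job in, once; it reports no verdict.
Readings, each from a call of its own:
- bot.get_clock(): time.
- bot.get_joints(): joint angles.
- bot.get_joint_vel(): joint speeds.
- bot.get_tau(): joint torques, N m.
- bot.get_ee_pos(): TCP position.
- bot.get_eef_rot(): TCP orientation.
- bot.get_ft_force(): force on the tool from outside, world axes, zero at the start.
- bot.get_ft_torque(): the same for the moment, N m.
- bot.get_opening(): opening from 0.0 (shut) to 1.0 (fully open).
Only numpy, scipy, OpenCV 4.12 (cv2) and the standard library are available. Lean on these libraries where they do the work, as an engineer would, in place of code of your own. Each camera call takes 0.05 s, during which the arm holds its last target.

### The job

The terracotta jug is freshly glazed and must not be touched. Take hold of the red grip sleeve of the crank that drives the jug's turntable and, keeping hold of it, crank until the jug's handle points at the yellow pointer on that machine; then let go and leave the jug standing upright in the middle of its disc. Leave the other turntable, the one with the white mug, as it is.

Things in the scene. Friction and masses are not known exactly. Their poses are not given: they have to be found in the camera images.
- jug_unit: grey base, 315 mm long, of the turntable machine under the jug, fixed. Origin on the crank's upright axis at table height; x axis points from the crank to the disc's centre, 155 mm away; z up. The yellow pointer, 75 mm high, stands on the same x axis 251 mm from the origin, just beyond the disc's rim: the jug's handle is right when it points along this +x axis
- jug_sleeve: red upright grip sleeve on the crank of the jug's machine, 23 mm in diameter, 72 mm long; origin at its centre, 166 mm above the table, 60 mm from the crank's upright axis. It spins freely on its pin, so the hand need not turn while going round in a level circle. A steel pin end, 14 mm in diameter, stands 8 mm above it; the flat crank arm, top 126 mm above the table, is just below it
- jug_crank (a joint): turn of the jug's crank in rad, anticlockwise seen from above positive; at 0 the sleeve lies on the base's +x side. It turns endlessly either way, takes about 2 N at the sleeve and stays where left. A belt turns the disc the same way round, one disc turn for two crank turns
- jug: terracotta jug, 85 mm tall, 86 mm across the belly, loose on the centre of an aluminium disc (160 mm in diameter, top 50 mm above the table) and carried round with it; origin at the centre of its underside, +x axis towards its handle, z up
- jug_handle (a point): middle of the jug's handle, 68 mm from the jug's axis, 48 mm above the disc
- mug_sleeve: red grip sleeve, the same, of the other machine, whose disc carries a white mug; to be left alone. Origin at its centre

How it is judged:
By the outcome, as a careful person would: the job done as asked, in the order asked, and still so for the second after the job is handed in, with the robot touching nothing.
It also fails if it takes over 42 s, if anything falls off the work surface, if the arm or the gripper's body presses on something with over 40 N, if the wrist force passes 120 N, or if a joint passes its speed limit or range.

## Working session

There is one attempt and no reset: what is moved stays moved. The work goes in short steps, each a Python script; the robot and the scene stay as the last script left them, time stands still between calls to the robot, and variables do not carry over. Pictures are saved under pics/ and viewed, and the job is handed in when it is done.

```bash
mkdir -p pics; ls; python3 - <<'E'
from station import bot,camera
import cv2,numpy as np
np.set_printoptions(precision=4,suppress=True)
for n in("scene","top"):
    c=camera(n);cv2.imwrite(f"pics/{n}0.png",c["img"]);print(n,c.keys());print(c["K"]);print(c["extrinsics"])
print(bot.get_clock(),bot.finger_overhang,bot.get_ee_pos(),bot.get_eef_rot(),bot.get_opening())
E
```

```text
pics
scene dict_keys(['img', 'K', 'extrinsics'])
[[530.3888   0.     323.5881]
 [  0.     530.3888 245.7163]
 [  0.       0.       1.    ]]
[[-0.3758 -0.6052  0.7018  1.2865]
 [ 0.9267 -0.2464  0.2838  0.312 ]
 [ 0.0012  0.757   0.6534  0.7723]
 [ 0.      0.      0.      1.    ]]
top dict_keys(['img', 'K', 'extrinsics'])
[[481.2306   0.     316.4303]
 [  0.     481.2306 239.7612]
 [  0.       0.       1.    ]]
[[-0.0093  0.9989 -0.0454  0.5267]
 [-0.9999 -0.0087  0.013   0.0195]
 [ 0.0126  0.0456  0.9989  0.9935]
 [ 0.      0.      0.      1.    ]]
0.1 0.1734 [0.2497 0.6805 0.4039] [-0.      0.1749  0.9846 -0.0007] 1.000394474906209
```

View pics/scene0.png

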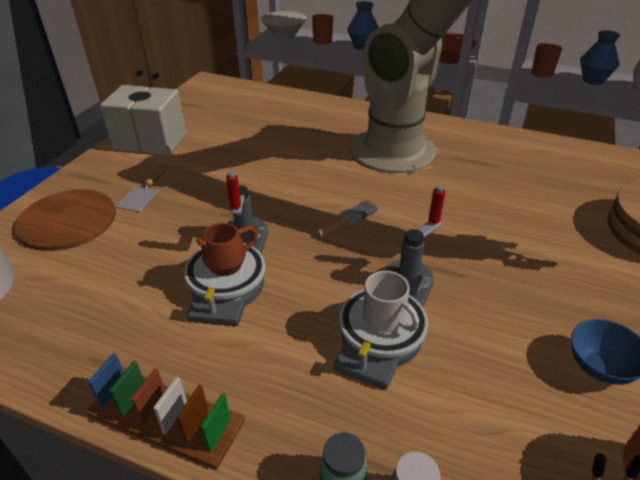

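View pics/top0.png

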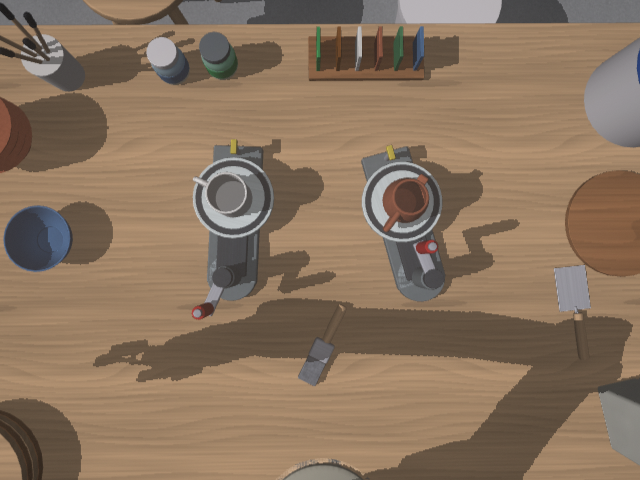

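```bash
python3 - <<'E'
import cv2,numpy as np
t=cv2.imread("pics/top0.png");s=cv2.imread("pics/scene0.png")
a=cv2.resize(t[140:310,340:480],None,fx=3.5,fy=3.5,interpolation=cv2.INTER_CUBIC)
cv2.imwrite("pics/tz.png",a)
cv2.imwrite("pics/sz.png",cv2.resize(s[165:330,170:290],None,fx=3.6,fy=3.6,interpolation=cv2.INTER_CUBIC))
E
```

```text
(no output)
```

View pics/tz.png

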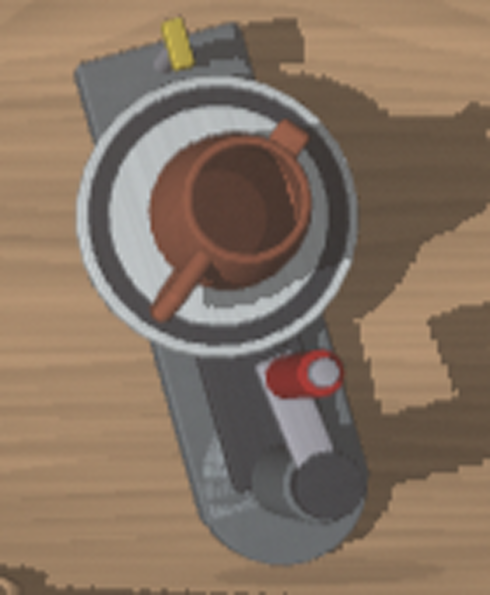

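View pics/sz.png

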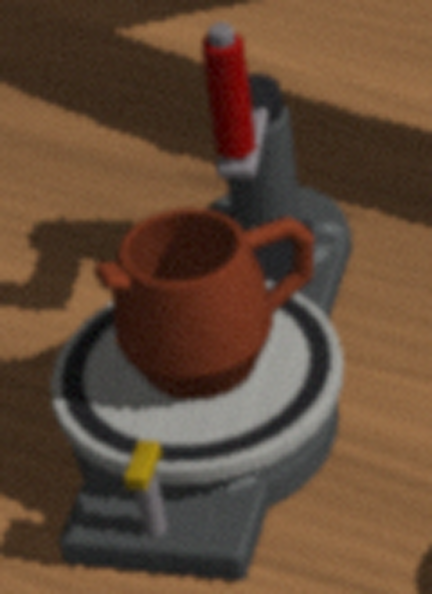

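```bash
cat > h.py <<'E'
import numpy as np,cv2
from scipy.optimize import least_squares
K={'scene':np.array([[530.3888,0,323.5881],[0,530.3888,245.7163],[0,0,1]]),'top':np.array([[481.2306,0,316.4303],[0,481.2306,239.7612],[0,0,1]])}
E={}
def setcam(c,n): K[n]=np.array(c["K"]);E[n]=np.array(c["extrinsics"])
def proj(n,p):
    q=np.linalg.inv(E[n])@np.append(p,1); q=np.array([q[0],-q[1],-q[2]]); u=K[n]@q; return u[:2]/u[2]
def ray(n,uv,z):
    d=np.linalg.inv(K[n])@[uv[0],uv[1],1]; d=E[n][:3,:3]@[d[0],-d[1],-d[2]]; o=E[n][:3,3]
    return o+d*(z-o[2])/d[2]
E_=lambda:None
E['scene']=np.load('cams.npz')['scene'];E['top']=np.load('cams.npz')['top']
E
python3 - <<'E'
from station import camera
import numpy as np
np.savez('cams.npz',**{n:camera(n)["extrinsics"] for n in("scene","top")})
E
python3 - <<'E'
from h import *
np.set_printoptions(precision=4,suppress=True)
tz=lambda x,y:(340+(x+.5)/3.5-.5,140+(y+.5)/3.5-.5); sz=lambda x,y:(170+(x+.5)/3.6-.5,165+(y+.5)/3.6-.5)
R=lambda a:np.array([np.cos(a),np.sin(a)])
# disc ellipse in scene: estimate from outline extremes
obs=[('top','pin',tz(323,372)),('top','disc',tz(217,216)),('top','ptr',tz(174,30)),
     ('scene','pin',sz(222,34)),('scene','ptr',sz(146,452))]
for n,k,uv in obs: print(n,k,ray(n,uv,{'pin':.21,'disc':.05,'ptr':.075}[k]))
def model(p):
    o=p[:2];x=R(p[2])
    return {'pin':np.append(o+.06*R(p[2]+p[3]),.21),'disc':np.append(o+.155*x,.05),'ptr':np.append(o+.251*x,.075)}
def f(p):
    m=model(p);return np.concatenate([proj(n,m[k])-uv for n,k,uv in obs])
r=least_squares(f,[.45,-.2,.2,0.]);p=r.x;print(p,r.fun.reshape(-1,2));np.save('unit.npy',p)
d=model(p)['disc'][:2]
o2=[('top',tz(172,295)),('scene',sz(306,258))]
g=lambda a:np.concatenate([proj(n,np.append(d+.068*R(a[0]),.098))-uv for n,uv in o2])
q=least_squares(g,[2.5]);print('disc',d,'jug yaw',q.x,q.fun,'rel',q.x-p[2])
# overlay
t=cv2.imread('pics/top0.png');s=cv2.imread('pics/scene0.png')
for n,im in(('top',t),('scene',s)):
    im=cv2.resize(im,None,fx=4,fy=4,interpolation=cv2.INTER_CUBIC)
    P=lambda X:tuple(int(v) for v in (proj(n,X)+.5)*4-.5)
    for k,X in model(p).items(): cv2.circle(im,P(X),4,(255,0,255),-1)
    pts=[P(np.append(d+.08*R(a),.05)) for a in np.linspace(0,6.3,80)];cv2.polylines(im,[np.array(pts)],True,(0,255,0),1)
    cv2.circle(im,P(np.append(d+.068*R(q.x[0]),.098)),4,(255,255,0),-1)
    pts=[P(np.append(d+.043*R(a),.09)) for a in np.linspace(0,6.3,80)];cv2.polylines(im,[np.array(pts)],True,(255,255,0),1)
    for z in (0.126,.21): cv2.circle(im,P(np.append(p[:2],z)),4,(0,0,255),-1)
    c=im[540:1260,1360:1960] if n=='top' else im[640:1340,640:1240]
    cv2.imwrite(f'pics/ov_{n}.png',cv2.resize(c,None,fx=.8,fy=.8,interpolation=cv2.INTER_AREA))
E
```

```text
top pin [ 0.5506 -0.1793  0.21  ]
top disc [ 0.6441 -0.1617  0.05  ]
top ptr [ 0.7443 -0.1349  0.075 ]
scene pin [ 0.5542 -0.1757  0.21  ]
scene ptr [ 0.7316 -0.1364  0.075 ]
[ 0.4967 -0.2038  0.2786  0.1584] [[-0.5185 -0.2527]
 [-0.2625 -0.8218]
 [-0.0027  3.2046]
 [-0.4472 -1.1301]
 [-1.08    2.5606]]
disc [ 0.6457 -0.1612] jug yaw [2.525] [-3.0278  3.0549 -2.2404  0.4021] rel [2.2464]
```

View pics/ov_top.png

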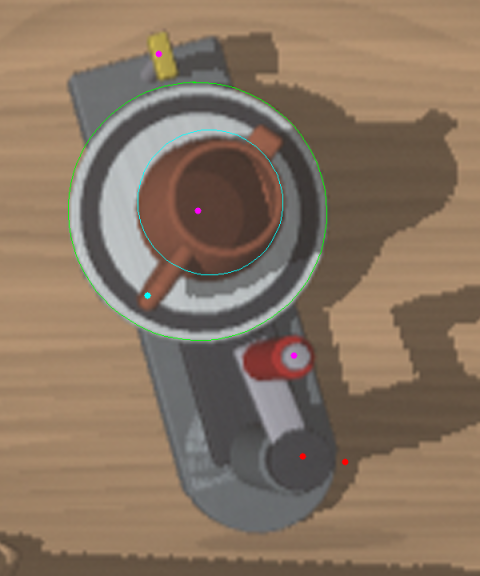

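View pics/ov_scene.png

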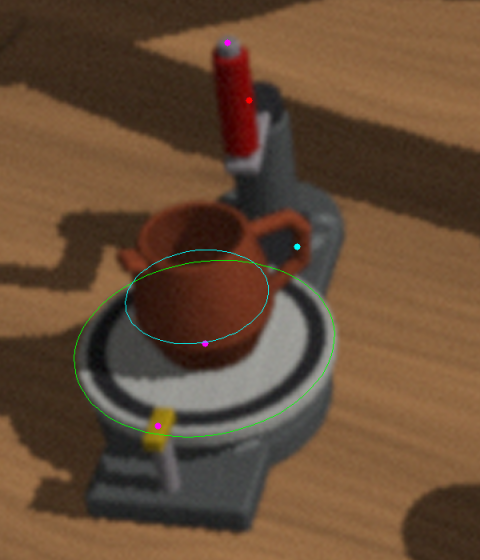

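```bash
python3 - <<'E'
from h import *
np.set_printoptions(precision=4,suppress=True)
tz=lambda x,y:(340+(x+.5)/3.5-.5,140+(y+.5)/3.5-.5); sz=lambda x,y:(170+(x+.5)/3.6-.5,165+(y+.5)/3.6-.5)
R=lambda a:np.array([np.cos(a),np.sin(a)])
p=np.load('unit.npy')
print('rim',ray('top',tz(249,198),.135),ray('scene',sz(182,249),.135))
print('hub',ray('top',tz(328,486),.126),ray('top',tz(328,486),.132))
o=[('top',0,tz(249,198)),('scene',0,sz(182,249)),('top',1,tz(174,296)),('scene',1,sz(304,256))]
f=lambda a:np.concatenate([proj(n,np.array([*(a[:2]+k*.068*R(a[2])),.098 if k else .135]))-uv for n,k,uv in o])
q=least_squares(f,[.64,-.16,2.5]);print(q.x,q.fun.reshape(-1,2),q.x[2]-p[2])
# IK check around
from station import bot
from scipy.spatial.transform import Rotation as Ro
for yaw in np.arange(-90,91,30):
    r=(Ro.from_euler('z',yaw,degrees=True)*Ro.from_quat([1,0,0,0])).as_quat(); qt=[r[3],*r[:3]]
    out=[];js=[]
    for a in np.arange(0.16,-4.7,-.3):
        c=p[:2]+.06*R(p[2]+a)
        j=bot.inverse_kinematics([*c,.172+.155],qt); out.append(j is not None); js.append(j if j is not None else [9]*7)
    js=np.array(js);print(yaw,all(out),js.min(0),js.max(0))
print(bot.get_clock())
E
```

```text
rim [ 0.6427 -0.162   0.135 ] [ 0.6438 -0.1584  0.135 ]
hub [ 0.4944 -0.202   0.126 ] [ 0.4946 -0.2005  0.132 ]
[ 0.6449 -0.1618  2.5339] [[-0.1276 -1.2403]
 [-1.9051 -0.0779]
 [-2.9999  3.3774]
 [-1.907   0.4804]] 2.255280767197364
-90 True [-0.4957  0.6968  1.1103  2.0089 -0.9584  0.7793 -1.9284] [-0.2682  0.8287  1.1108  2.2694 -0.9491  0.948  -1.6952]
-60 True [-0.4957  0.6968  1.1103  2.0089 -0.9584  0.7793 -1.4048] [-0.2682  0.8287  1.1108  2.2694 -0.9491  0.948  -1.1716]
-30 True [-0.4141  0.5988  0.9223  2.005  -0.8232  0.6594 -1.0347] [-0.1899  0.7286  0.9229  2.2656 -0.8076  0.8252 -0.8131]
0 True [-0.216   0.4847  0.5524  1.9973 -0.5891  0.5268 -0.8274] [-0.0277  0.6303  0.6611  2.2548 -0.5062  0.7097 -0.5751]
30 True [-0.1778  0.479   0.5146  1.9954 -0.5748  0.521  -0.3459] [-0.0334  0.6158  0.6408  2.2539 -0.4719  0.6935 -0.0425]
60 True [-0.1404  0.4744  0.4627  1.9925 -0.5242  0.5162  0.1207] [ 0.0016  0.5963  0.5805  2.2532 -0.4192  0.6723  0.4298]
90 True [-0.0851  0.4617  0.3621  1.9885 -0.4358  0.5033  0.5476] [ 0.0706  0.5767  0.4787  2.2504 -0.324   0.6521  0.855 ]
0.2
```

```bash
python3 - <<'E'
from h import *
from station import bot,camera,command_gripper
from scipy.spatial.transform import Rotation as Ro
np.set_printoptions(precision=4,suppress=True)
p=np.load('unit.npy');R=lambda a:np.array([np.cos(a),np.sin(a)])
def quat(y):
    r=(Ro.from_euler('z',y)*Ro.from_quat([1,0,0,0])).as_quat();return [r[3],*r[:3]]
c=p[:2]+.06*R(p[2]+p[3]);print(c)
q=quat(p[2]);np.save('q.npy',q)
bot.movel([.25,.68,.48],max_speed=.25)
print(bot.inverse_kinematics([*c,.46],q))
bot.move_pose([*c,.46],q)
print(bot.get_clock(),bot.get_joints(),bot.get_ee_pos(),bot.get_ft_force())
for n in('scene','top'): cv2.imwrite(f'pics/{n}1.png',camera(n)['img'])
E
```

```text
[ 0.551  -0.1785]
[-0.5196  0.6296  1.2122  1.9187 -0.6746  1.0817 -0.3156]
3.8333 [-0.5203  0.6297  1.2115  1.9185 -0.6746  1.0818 -0.3156] [ 0.5514 -0.1778  0.4598] [ 0.1809 -0.9202  0.1782]
```

View pics/scene1.png

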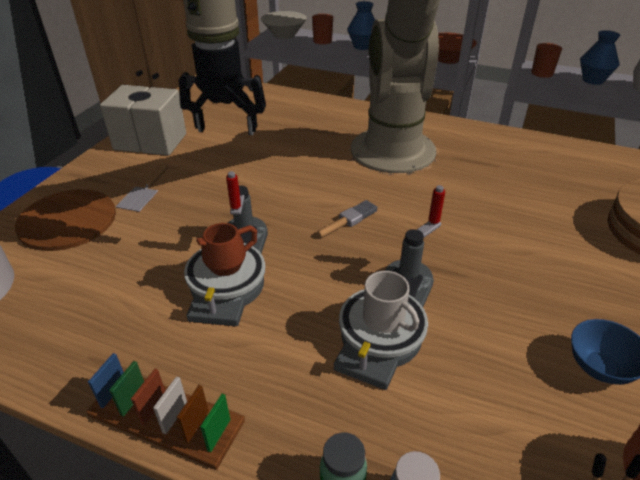

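```bash
python3 - <<'E'
from h import *
from station import bot,camera,command_gripper
np.set_printoptions(precision=4,suppress=True)
p=np.load('unit.npy');R=lambda a:np.array([np.cos(a),np.sin(a)])
c=p[:2]+.06*R(p[2]+p[3])
print(bot.movel([*c,.172+.155],max_speed=.1,guard=8))
print(bot.get_clock(),bot.get_ee_pos(),bot.get_ft_force())
cv2.imwrite('pics/scene2.png',camera('scene')['img'])
E
```

```text
False
5.4167 [ 0.5512 -0.1786  0.3275] [ 0.2752  0.1457 -0.1369]
```

View pics/scene2.png

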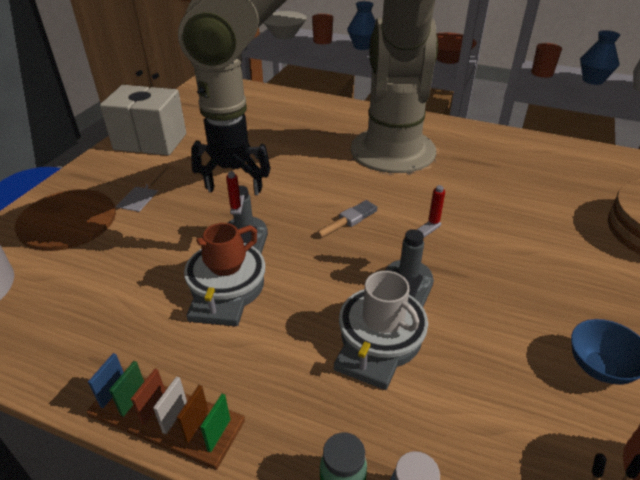

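```bash
python3 - <<'E'
from h import *
from station import bot,camera,command_gripper
np.set_printoptions(precision=4,suppress=True)
command_gripper(0.0,40)
bot.sleep(.2)
print(bot.get_clock(),bot.get_opening(),bot.get_ee_pos(),bot.get_ft_force(),bot.get_ft_torque())
for n in('scene','top'): cv2.imwrite(f'pics/{n}3.png',camera(n)['img'])
a=cv2.imread('pics/scene3.png')[120:330,150:300];b=cv2.imread('pics/top3.png')[120:330,330:480]
cv2.imwrite('pics/c3.png',cv2.resize(np.hstack([a,b]),None,fx=2.6,fy=2.6,interpolation=cv2.INTER_CUBIC))
E
```

```text
6.2583 0.2563288393024505 [ 0.5511 -0.1786  0.3272] [-0.9326 -0.0336  4.5464] [-0.0305  0.0718  0.0335]
```

View pics/c3.png

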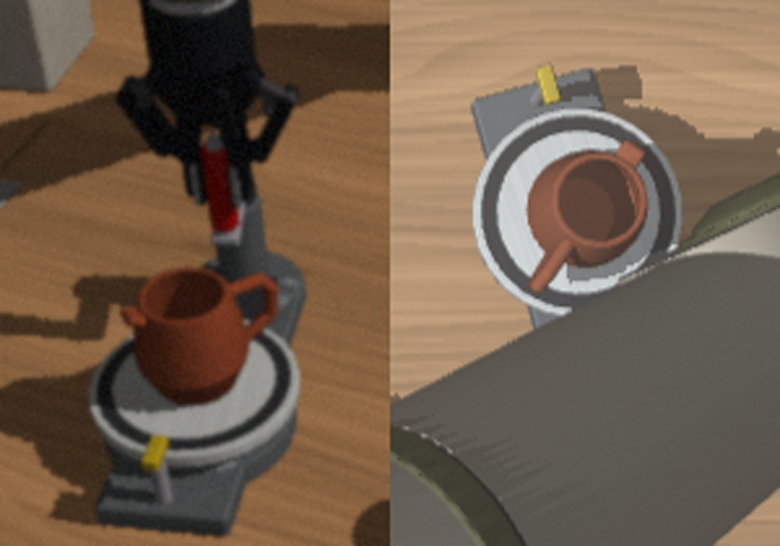

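```bash
cat > crank.py <<'E'
import sys
from h import *
from station import bot,camera
np.set_printoptions(precision=4,suppress=True)
R=lambda a:np.array([np.cos(a),np.sin(a)])
def run(tot,ds=.26,v=.08):
    p=np.load('unit.npy'); q=np.load('q.npy')
    try: c=np.load('ctr.npy')
    except: c=p[:2].copy()
    e=np.array(bot.get_ee_pos())[:2]-c; a0=np.arctan2(e[1],e[0])
    n=int(np.ceil(abs(tot)/ds)); 
    for i in range(1,n+1):
        a=a0+tot*i/n; t=c+.06*R(a)
        bot.movel([*t,.327],list(q),max_speed=v)
        F=np.array(bot.get_ft_force()); fr=F[:2]@R(a); ft=F[:2]@R(a+np.pi/2)
        c=c+np.clip(.0002*fr,-.0015,.0015)*R(a)
        print(i,round(a-p[2],3),'fr %.1f ft %.1f fz %.1f'%(fr,ft,F[2]),'open %.3f'%bot.get_opening(),c,round(float(bot.get_joints()[2]),3))
        if np.linalg.norm(F)>40: print('ABORT');break
    np.save('ctr.npy',c);print(bot.get_clock())
if __name__=='__main__': 
    tot=float(sys.argv[1]); run(tot)
    for n in('scene','top'): cv2.imwrite(f'pics/{n}_{sys.argv[2]}.png',camera(n)['img'])
    a=cv2.imread(f'pics/scene_{sys.argv[2]}.png')[120:330,150:300];b=cv2.imread(f'pics/top_{sys.argv[2]}.png')[120:330,330:480]
    cv2.imwrite(f'pics/c_{sys.argv[2]}.png',cv2.resize(np.hstack([a,b]),None,fx=2.6,fy=2.6,interpolation=cv2.INTER_CUBIC))
E
python3 crank.py -1.04 4
```

```text
1 -0.104 fr -2.4 ft -1.2 fz 6.6 open 0.256 [ 0.4962 -0.2039] 1.015
2 -0.364 fr -1.3 ft -0.8 fz 7.3 open 0.262 [ 0.496  -0.2039] 1.011
3 -0.624 fr -2.8 ft -1.1 fz 8.0 open 0.261 [ 0.4954 -0.2037] 1.007
4 -0.884 fr -1.3 ft -2.0 fz 8.4 open 0.255 [ 0.4952 -0.2036] 1.004
7.7333
```

View pics/c_4.png

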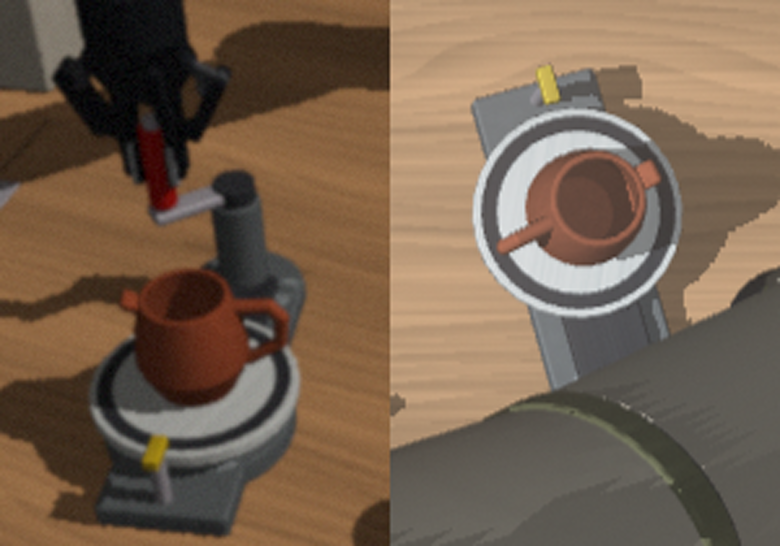

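```bash
python3 crank.py -3.2 5
```

```text
1 -1.12 fr -1.7 ft -1.3 fz 8.8 open 0.259 [ 0.495  -0.2033] 1.002
2 -1.366 fr -0.6 ft -2.7 fz 7.6 open 0.258 [ 0.4949 -0.2032] 1.0
3 -1.612 fr 0.5 ft -1.6 fz 7.4 open 0.258 [ 0.495  -0.2033] 0.999
4 -1.858 fr -0.4 ft -3.2 fz 8.7 open 0.253 [ 0.495  -0.2032] 0.999
5 -2.104 fr -0.2 ft -1.7 fz 8.4 open 0.257 [ 0.495  -0.2032] 1.0
6 -2.351 fr -0.6 ft -1.8 fz 7.1 open 0.259 [ 0.495  -0.2031] 1.002
7 -2.597 fr 0.4 ft -1.7 fz 9.1 open 0.261 [ 0.495  -0.2032] 1.004
8 -2.843 fr -1.3 ft -2.5 fz 8.6 open 0.260 [ 0.4952 -0.203 ] 1.008
9 -3.089 fr -3.0 ft -1.6 fz 9.8 open 0.257 [ 0.4958 -0.2028] 1.012
10 -3.335 fr -1.2 ft -0.2 fz 9.4 open 0.262 [ 0.496  -0.2028] 1.017
11 -3.581 fr -1.9 ft -0.7 fz 8.7 open 0.259 [ 0.4964 -0.2029] 1.022
12 -3.827 fr -0.2 ft -2.1 fz 9.2 open 0.256 [ 0.4964 -0.2029] 1.027
13 -4.074 fr -1.2 ft -0.0 fz 8.3 open 0.262 [ 0.4966 -0.203 ] 1.031
12.1583
```

View pics/c_5.png

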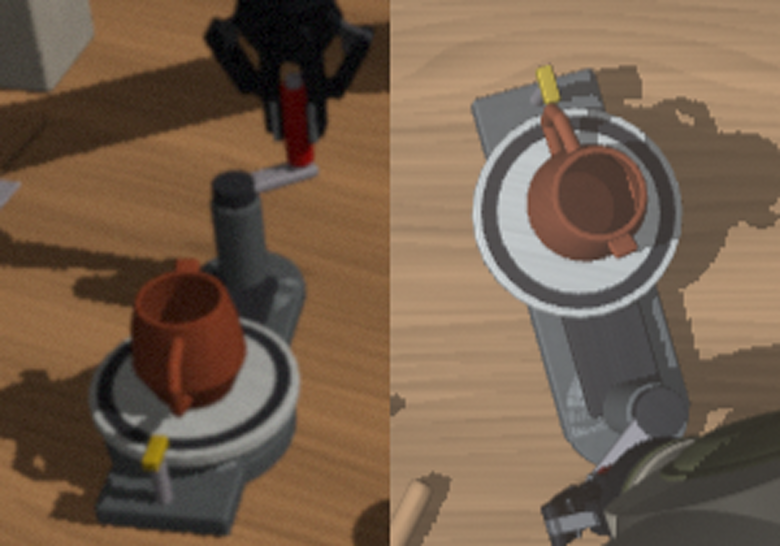

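```bash
cat > ov.py <<'E'
import sys
from h import *
R=lambda a:np.array([np.cos(a),np.sin(a)])
p=np.load('unit.npy');d=p[:2]+.155*R(p[2])
tag=sys.argv[1]; yaws=[float(v) for v in sys.argv[2:]]
out=[]
for n,(r0,c0) in(('top',(140,370)),('scene',(210,180))):
    im=cv2.imread(f'pics/{n}_{tag}.png')[r0:r0+110,c0:c0+80]
    im=cv2.resize(im,None,fx=5,fy=5,interpolation=cv2.INTER_CUBIC)
    out.append(im.copy())
cv2.imwrite(f'pics/z_{tag}.png',np.hstack(out))
E
python3 ov.py 5
```

```text
(no output)
```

View pics/z_5.png

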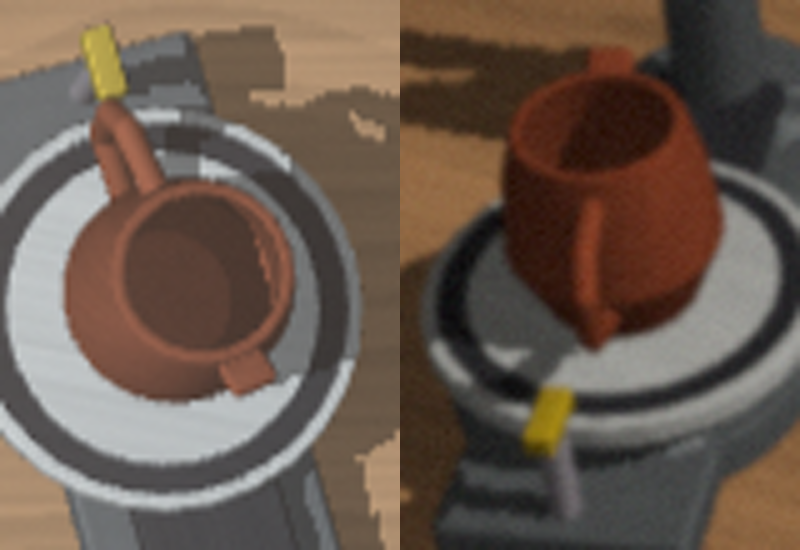

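```bash
python3 - <<'E'
from h import *
np.set_printoptions(precision=4,suppress=True)
p=np.load('unit.npy');print('axis yaw',np.degrees(p[2]))
T=lambda x,y:(370+(x+.5)/5-.5,140+(y+.5)/5-.5);S=lambda x,y:(180+(x-400+.5)/5-.5,210+(y+.5)/5-.5)
rim=ray('top',T(207,271),.135);rs=ray('scene',S(591,126),.135);print(rim,rs)
for nm,cam,uv,zs,b in[('h top bend','top',T(124,123),(.11,.118,.125),rim),('spout','top',T(247,375),(.115,.125,.132),rim),('h root top','top',T(150,185),(.118,.125),rim),('h out','top',T(104,108),(.09,.098,.105),rim),
  ('h mid scene','scene',S(587,255),(.09,.098,.105),rs),('h bot scene','scene',S(597,338),(.065,.07,.08),rs),('spout s','scene',S(611,58),(.12,.125,.13),rs)]:
    for z in zs:
        P=ray(cam,uv,z)-b;print(nm,z,np.hypot(*P[:2]).round(4),np.degrees(np.arctan2(P[1],P[0])).round(1))
# pointer dir
for z in(.07,.075):
  for uv in(T(104,62),T(98,30),T(112,95)):
    P=ray('top',uv,z);print('ptr',P,np.degrees(np.arctan2(*(P-rim)[1::-1])),np.degrees(np.arctan2(P[1]+.203,P[0]-.496)))
# base edges at far end corners: z?
E
```

```text
axis yaw 15.964467600114888
[ 0.647  -0.1625  0.135 ] [ 0.648 -0.161  0.135]
h top bend 0.11 0.0639 22.6
h top bend 0.118 0.0629 24.4
h top bend 0.125 0.0622 26.0
spout 0.115 0.0401 -152.9
spout 0.125 0.04 -156.4
spout 0.132 0.04 -158.9
h root top 0.118 0.0382 26.1
h root top 0.125 0.0377 28.7
h out 0.09 0.0745 22.5
h out 0.098 0.0735 24.0
h out 0.105 0.0726 25.3
h mid scene 0.09 0.0231 12.3
h mid scene 0.098 0.0315 19.3
h mid scene 0.105 0.0392 22.9
h bot scene 0.065 0.0423 21.6
h bot scene 0.07 0.0475 23.3
h bot scene 0.08 0.0579 25.9
spout s 0.12 0.0606 -155.0
spout s 0.125 0.0542 -156.3
spout s 0.13 0.0478 -157.9
ptr [ 0.738  -0.1377  0.07  ] 15.255977597932535 15.107522336901246
ptr [ 0.7506 -0.1355  0.07  ] 14.586494675416663 14.84268918173465
ptr [ 0.7251 -0.1406  0.07  ] 15.686491514809532 15.246216471855673
ptr [ 0.7369 -0.1368  0.075 ] 15.944152373483119 15.364400066918062
ptr [ 0.7494 -0.1347  0.075 ] 15.190492418749777 15.087696999519908
ptr [ 0.724  -0.1397  0.075 ] 16.48951944874614 15.517120500112789
```

```bash
python3 crank.py -0.285 6; python3 ov.py 6
```

```text
1 2.043 fr 1.1 ft -1.8 fz 10.4 open 0.255 [ 0.4964 -0.2029] 1.033
2 1.901 fr -1.7 ft -1.0 fz 7.9 open 0.262 [ 0.4966 -0.2031] 1.034
12.7917
```

View pics/z_6.png

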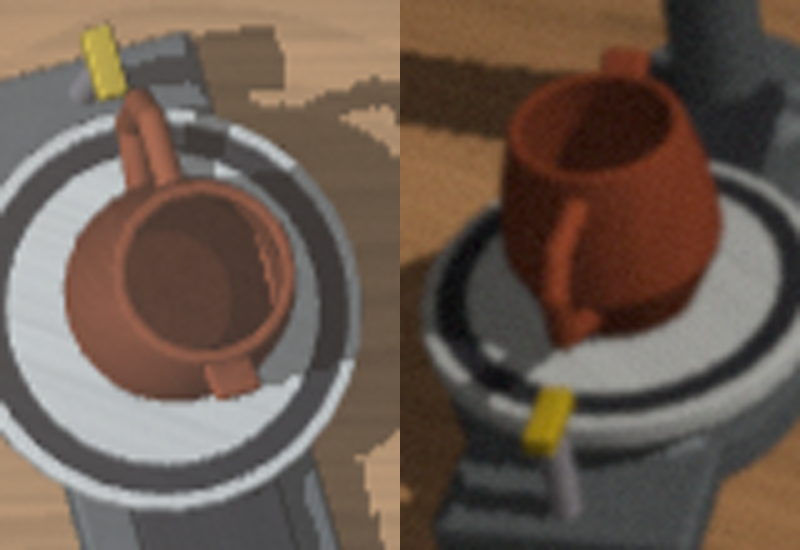

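```bash
python3 - <<'E'
from h import *
np.set_printoptions(precision=4,suppress=True)
T=lambda x,y:(370+(x+.5)/5-.5,140+(y+.5)/5-.5);S=lambda x,y:(180+(x-400+.5)/5-.5,210+(y+.5)/5-.5)
rim=ray('top',T(207,271),.135);rs=ray('scene',S(590,126),.135)
for nm,cam,uv,zs,b in[('h top bend','top',T(147,115),(.11,.118,.125),rim),('spout','top',T(233,379),(.115,.125,.132),rim),('h root top','top',T(170,180),(.118,.125),rim),('h out','top',T(133,97),(.09,.098,.105),rim),
  ('h mid scene','scene',S(559,265),(.09,.098,.105),rs),('h bot scene','scene',S(565,336),(.065,.07,.08),rs),('spout s','scene',S(627,60),(.12,.125,.13),rs)]:
    for z in zs:
        P=ray(cam,uv,z)-b;print(nm,z,np.hypot(*P[:2]).round(4),np.degrees(np.arctan2(P[1],P[0])).round(1))
im={n:cv2.imread(f'pics/{n}_6.png') for n in('top','scene')};o=[]
for n,(r0,c0) in(('top',(140,370)),('scene',(210,180))):
    z=cv2.resize(im[n][r0:r0+110,c0:c0+80],None,fx=5,fy=5,interpolation=cv2.INTER_CUBIC)
    b=(rim+rs)[:2]/2
    for yw,col in((10,(255,0,0)),(15.7,(0,255,0)),(21,(255,255,0))):
        a=np.radians(yw);u=np.array([np.cos(a),np.sin(a)])
        pts=[(proj(n,np.append(b+r*u,h))-[c0,r0]+.5)*5 for r,h in((.043,.12),(.068,.12),(.068,.098),(.068,.076))]
        cv2.polylines(z,[np.array(pts,int)],False,col,1)
    o.append(z)
cv2.imwrite('pics/ov6.png',np.hstack(o))
E
```

```text
h top bend 0.11 0.0639 14.5
h top bend 0.118 0.0627 16.2
h top bend 0.125 0.0617 17.7
spout 0.115 0.0394 -160.6
spout 0.125 0.0396 -164.1
spout 0.132 0.0399 -166.5
h root top 0.118 0.0373 14.6
h root top 0.125 0.0365 17.2
h out 0.09 0.075 13.4
h out 0.098 0.0737 14.8
h out 0.105 0.0726 16.1
h mid scene 0.09 0.0313 -3.0
h mid scene 0.098 0.0386 5.8
h mid scene 0.105 0.0455 11.1
h bot scene 0.065 0.0431 5.4
h bot scene 0.07 0.0477 8.9
h bot scene 0.08 0.0572 14.2
spout s 0.12 0.0593 -161.6
spout s 0.125 0.0531 -163.6
spout s 0.13 0.047 -166.2
```

View pics/ov6.png

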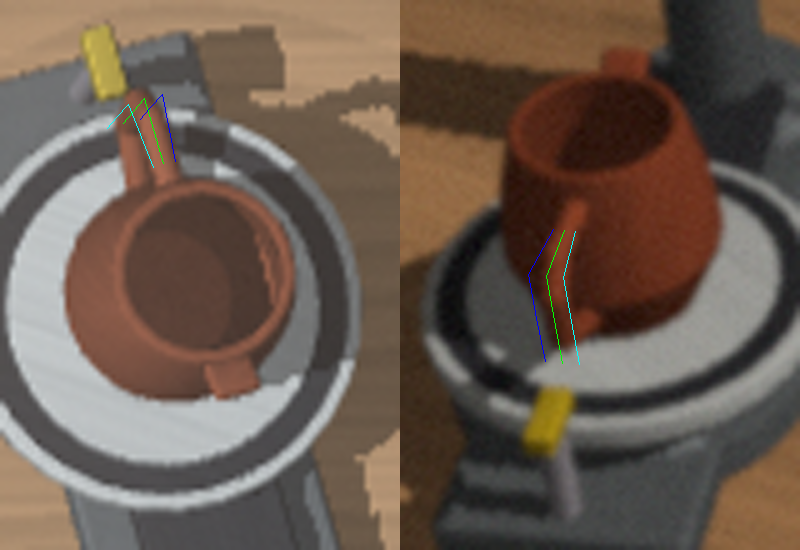

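```bash
python3 - <<'E'
from h import *
from station import bot,camera,command_gripper
np.set_printoptions(precision=4,suppress=True)
command_gripper(1.0); bot.sleep(.2)
e=np.array(bot.get_ee_pos());print(bot.get_opening(),bot.get_ft_force())
print(bot.movel([e[0],e[1],.48],max_speed=.12))
bot.move_pose([.25,.60,.48],[0,.1749,.9846,0])
bot.sleep(.3)
print(bot.get_clock(),bot.get_ft_force(),bot.get_ee_pos())
for n in('scene','top'): cv2.imwrite(f'pics/{n}_7.png',camera(n)['img'])
cv2.imwrite('pics/d7.png',np.hstack([cv2.imread('pics/scene_7.png')[120:400,120:500],cv2.imread('pics/top_7.png')[120:400,150:500]]))
E
python3 ov.py 7
```

```text
0.9995384864801752 [ 0.5741  0.2015 -0.0328]
False
18.2083 [-0.8176  0.5656 -1.4205] [0.2503 0.5999 0.48  ]
```

View pics/d7.png

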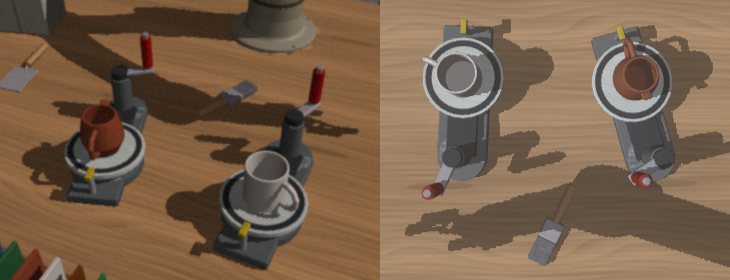

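View pics/z_7.png

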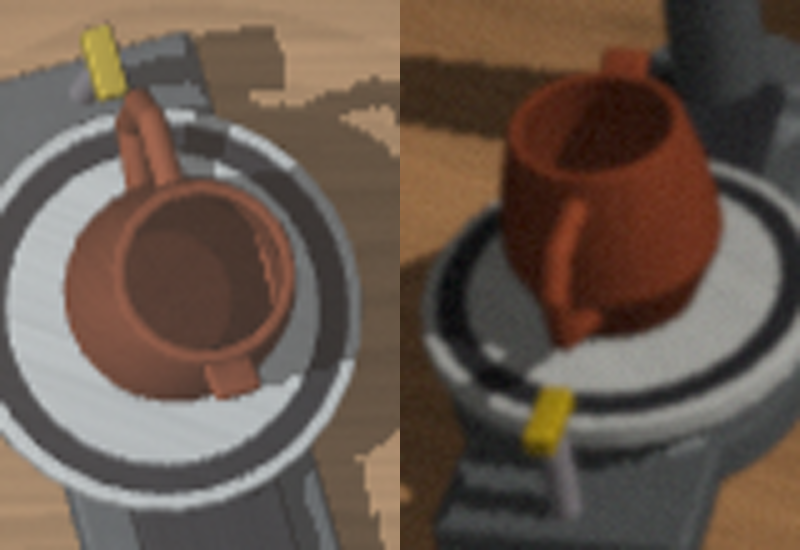

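The release left the jug's picture unchanged: the handle still lines up with the yellow pointer. The mug's sleeve is still near pixel (198, 312) in the top view, as at the start.

```bash
python3 -c "
from station import bot,close_job
print(close_job(),bot.get_clock())"
```

```text
the job is handed in; nothing more can be done
the job is handed in; nothing more can be done
```

The job is done and handed in: the jug's handle points at the yellow pointer, and the jug stands upright in the middle of its disc. I gripped the red sleeve of the jug's crank and turned it about 4.5 rad clockwise without letting go. Then I opened the gripper, lifted straight up and moved the arm clear. The clock read 18.2 s just before hand-in.

- **Handle direction:** the final pictures put the handle at about 15–16° and the pointer axis at about 15.5–16°, with an uncertainty of 1–2°. Turning back from the crank motion gave about the same angle. Two single-point readings off the scene camera gave lower angles, because they depend strongly on the height assumed. The handle model drawn over both pictures agreed with 15–16°.
- **After letting go:** the pictures of the jug before and after release look the same, so letting go did not move it. Nothing touched the jug.
- **Forces:** while cranking, the sideways force stayed around 3 N and the vertical force reached about 10 N.
- **Other machine:** the white mug and its crank look unchanged.

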